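Tare the mosaic workshop's dial scale

ROBOT

A 7-joint arm with a two-finger parallel gripper is mounted at the origin on the work surface. World frame = base frame: x ahead of the robot, y to its left, z up, the work surface at z = 0. Lengths are in mm, angles in rad, forces in N, time in s.
With the tool pointing down it reaches from about 350 to 900 mm from the base axis. Payload 19.9 kg.
Tool frame: the origin (TCP) lies midway between the tips of the shut fingers; the grasp point (between the pads) lies 19 mm behind it (r.tcp_to_grasp is the distance from the TCP to the grasp point, in mm); z points along the fingers, y is the line along which they close (so a half turn about z gives the same grasp; the last joint's range is limited). The gripper opens to 94 mm and grips with 3 to 60 N. Pads are 16 mm wide; open, the fingers measure 119 mm over their backs; the gripper's body (75 mm by 177 mm) begins 78 mm behind the grasp point.
Start: joints at [-1.212, 0.417, -0.01, 1.614, 0.005, 1.111, -0.053], TCP at [243.835, 575.45, 205.425] pointing down, gripper open.
Joint ranges: [-2.81, 2.81], [-0.39, 2.02], [-1.27, 1.25], [0.06, 2.57], [-1.19, 4.33], [0.19, 2], [-2.82, 2.82]. Speed limits (rad/s): [1.89, 1.89, 2.39, 2.39, 3.01, 3.01, 3.01].

INTERFACE

Orientations are given as a rotation vector (axis times angle).
In Python, from bench import r, snapshot, camera_model, recognise, pinpoint gives the robot as it stands.
- The arm moves only by the tool play_rows, never from a script. Its argument "plan" is a list that holds one entry, the list of rows, each a list of 7 numbers: the turn, a rotation vector about the tool's x, y, z in rad, then the shift along the tool's x, y, z in m, then the closure in counts, from 0 (fully open) to 255 (shut). In form: [[[wx, wy, wz, tx, ty, tz, hand], ...]]. A call has exactly 10 rows; each row shifts and turns the commanded pose from where the row before left it, along the tool's axes as they then stand; what a row does not reach is not made up. A row lasts 1/8 s, in which the tool goes at most 62.5 mm and 10.7 degrees, less where a joint would pass 70% of its speed; a pose out of reach is approached as far as the arm can. A call with a gripper value outside its range is refused whole. The fingers move at their own pace and stop on an object; the grip force is fixed at half the most. Time passes only in rows, so rows that do not move let the fingers close, or fill a call up. It gives the time, the measured TCP pose, the force, the opening and the grip force at its end, in the units of the state.
- r.sense(): the state, without advancing time (a new reading comes with each control period).
- snapshot(name): name is "scene" or "top" or "wrist"; returns the picture (480x640x3 uint8, red, green, blue); there is no depth.
- camera_model(name): a dict with "fx", "fy", "cx", "cy" (pixels), "rvec" (rotation vector, rad) and "tvec" (3), from world to camera coordinates, as OpenCV has them; the wrist camera has in their place "tool_from_camera" (4x4, takes a point from camera to tool coordinates, whose origin is the TCP and whose axes are the flange's). Camera axes: x right, y down, z forward; pixel columns grow to the right and rows downward; lengths in mm; the calibration is good to about 2 mm. A picture is of the moment at which its call begins: read the wrist's pose just before it. camera_model takes no time and is no camera call.
- r.close_job(): hands the job in; it is judged then, once.
Trained networks look in the newest picture that a camera, given by its name, has taken for a name from the list of things; names that differ only in an ending like _2 or _b are one class to them, and where a whole thing is asked for, a point or a joint stands for the part that bears it (a point fixed in the world has none). Each returns a list of dicts, best first, with "confidence" (0 to 1); they miss things now and then, are a little off and sometimes report something else, mostly with a low value. They report only what shows in the picture. A call takes as long as a camera call. They do not tell look-alikes from the thing itself.
- recognise(camera, thing): "rect" ([left, top, width, height] in pixels, round what is visible of it).
- pinpoint(camera, thing): "at" ([row, column] in pixels: a listed point, or the origin of a listed thing).
The state is a dict: "time_s": time; "joint_pos": joint angles; "joint_velocities": joint speeds; "joint_efforts": joint torques, N m; "tcp_pos": TCP position; "orientation": TCP orientation; "ft_force": force on the tool from outside, world axes, zero at the start; "torque": the same for the moment, N m; "opening": finger opening in mm; "grasp_force": force on a finger pad.
Only numpy, scipy, OpenCV 4.12 (cv2) and the standard library are available. Lean on these libraries where they do the work, as an engineer would, in place of code of your own. Each camera call takes 0.05 s, during which the arm holds its last target. There are 200 camera calls.

TASK

Stand the empty open steel cup upright in the middle of the pan of the bench scale and let go, so that the needle swings round under its weight. Then turn the dial's bezel until its zero mark lies at the needle's tip, so that the scale reads zero with the cup on. Leave the jar, the glue bottle and the trowel where they are.

Things in the scene. Friction and masses are not known exactly. Their poses are not given: they have to be found in the camera images.
- scale: Grey dial scale, fixed to the bench (all sizes here and below in mm). Origin on the bench surface under the crease between its sloping front and its flat top; z up, x from the dial towards the pan, y to its left. The housing is 170 wide (y +-85); its flat top, 100 high, runs from x = 0 to +150; the front slopes down at 28 degrees from horizontal from x = 0 (height 100) to x = -125 (height 33). The dial is in the middle of the slope, the pan above the flat top.
- dial (a point): Point on the sloping face at the dial's axis, fixed to the scale (60 before its origin, 68 high). Its z axis is the dial's axis, square to the slope and pointing out of it (28 degrees from vertical, leaning away from the pan); its x axis points straight up the slope, y to the left as one faces the dial. From the face outward along z: a neck of radius 24 up to 15, then the bezel from 15 to 37.
- bezel (a joint): Angle of the bezel (rad): a round black fluted ring knob 62 across and 22 deep that carries the white dial face and stands proud of the slope on the neck. To turn it, grip it across its diameter, about 26 out from the sloping face, with the tool along the dial's axis; any direction across will do. 0 when its zero mark points straight up the slope; grows clockwise as one faces the dial. Free from -1.2 to 2.8; friction about 0.06 N m, it stays where it is left.
- zero_mark (a point): The white bar on the bezel's black rim, the zero mark: 8.5 by 5.5, radial. The point is 26 from the dial's axis and 36 out from the sloping face; it turns with the bezel.
- needle (a joint): Angle of the black needle over the white dial face (rad), 0 straight up the slope, growing clockwise as one faces the dial, like the bezel. It follows the pan by itself, 0.25 rad per mm that the pan sinks: 0 with the pan empty, between about 0.8 and 1.25 with the cup on it, depending on the cup's weight. It is sunk inside the bezel's rim and cannot be touched.
- needle_tip (a point): Point in line with the needle's pointed end, 26 from the dial's axis and 36 out from the sloping face. It coincides with zero_mark when the scale reads zero; the fine ticks of the dial are 15 degrees apart.
- pan_top (a point): Centre of the top of the flat round steel pan, 120 across and 12 thick; 128 above the bench when empty. The pan is sprung and sinks about 1 mm per 0.6 N, 12 mm at most; z up.
- cup: The empty open-topped steel cup, straight-sided, 62 outside diameter, 55 high, wall 3, about 200 to 300 g. Origin at the centre of its underside, z up. It starts standing on the bench beside the scale, left or right of it.
- jar: Closed green glass jar with a steel cap, 68 across, 85 high, standing on the bench on the other side of the scale; leave it. Origin at the centre of its underside.
- glue: White glue bottle with a paper label, 56 across, 160 high, standing to the right; leave it. Origin at the centre of its underside.
- trowel: Small spatula-shaped trowel lying on the bench to the left; leave it. Lies along its own x axis. (A low wooden casting frame, 30 high, is fixed at the far edge of the bench, beyond the scale.)
Not all that is in view belongs to the job. Several things look just like the cup: the one meant starts farthest from the robot's base.

How it is judged:
By the outcome, as a careful person would: the job done as asked, in the order asked, and still so for the second after the job is handed in, with the robot touching nothing.
It also fails if it takes over 46 s, if anything falls off the work surface, if the arm or the gripper's body presses on something with over 40 N, if the wrist force passes 120 N, or if a joint passes its speed limit or range.

## Working session

There is one attempt and no reset: what is moved stays moved. The work goes in short steps, Python scripts to look and compute and a tool call to move; the robot and the scene stay as the last step left them, time stands still between calls to the robot, and variables do not carry over. Pictures are saved under pics/ and viewed, at most 10 in all, crops included, and the job is handed in when it is done.

Besides the shell and the picture viewer there is one more tool, called after ">>>" in YAML: its name, and indented under it one key for each argument. play_rows: Moves the arm, as the interface text tells. Its arguments: {"type":"object","properties":{"plan":{"type":"array"}},"required":["plan"]}

```bash
mkdir -p pics; ls; cat > h.py <<'E'
import numpy as np, cv2
from scipy.spatial.transform import Rotation as R
from bench import r, snapshot, camera_model, recognise, pinpoint
def ray(cam,px,st=None):
    "px=(col,row) -> origin, dir in world"
    m=camera_model(cam); d=np.array([(px[0]-m['cx'])/m['fx'],(px[1]-m['cy'])/m['fy'],1])
    if cam=='wrist':
        st=st or r.sense(); T=np.array(m['tool_from_camera']); Rt=R.from_rotvec(st['orientation']).as_matrix()
        return Rt@T[:3,3]+np.array(st['tcp_pos']), Rt@T[:3,:3]@d
    Rm=R.from_rotvec(m['rvec']).as_matrix(); return -Rm.T@np.array(m['tvec']), Rm.T@d
def atz(cam,px,z,st=None):
    o,d=ray(cam,px,st); return o+d*(z-o[2])/d[2]
def proj(cam,P,st=None):
    m=camera_model(cam); P=np.array(P,float)
    if cam=='wrist':
        st=st or r.sense(); T=np.array(m['tool_from_camera']); Rt=R.from_rotvec(st['orientation']).as_matrix()
        c=T[:3,:3].T@(Rt.T@(P-np.array(st['tcp_pos']))-T[:3,3])
    else: c=R.from_rotvec(m['rvec']).as_matrix()@P+np.array(m['tvec'])
    return np.array([m['fx']*c[0]/c[2]+m['cx'],m['fy']*c[1]/c[2]+m['cy']])
def save(im,n): cv2.imwrite('pics/'+n+'.png',cv2.cvtColor(im,cv2.COLOR_RGB2BGR))
E
python3 - <<'E'
from h import *
np.set_printoptions(precision=1,suppress=True)
s=r.sense(); print(s['time_s'],s['tcp_pos'],s['orientation'],s['opening'],s['ft_force'],r.tcp_to_grasp)
for c in ['scene','top']:
    save(snapshot(c),c+'0')
    for t in ['cup','jar','glue','trowel']:
        print(c,t,[(x['rect'],round(x['confidence'],2)) for x in recognise(c,t)],[(np.round(x['at']),round(x['confidence'],2),atz(c,x['at'][::-1],0)) for x in pinpoint(c,t)])
    for t,z in [('scale',0),('dial',68),('zero_mark',90),('needle_tip',100),('pan_top',128)]:
        print(c,t,[(np.round(x['at']),round(x['confidence'],2),atz(c,x['at'][::-1],z)) for x in pinpoint(c,t)])
print(r.sense()['time_s'])
E
```

```text
pics
0.0 [243.7 575.1 204.8] [-0.6 -3.1  0. ] 93.88708346313877 [ 0.3 -0.3  0.1] 18.8
scene cup [([194.2, 212.0, 24.9, 27.3], 0.92), ([169.4, 203.2, 22.3, 25.7], 0.66)] [(array([254., 182.]), 0.92, array([ 412.1, -304.2,    0. ])), (array([233., 206.]), 0.69, array([ 313. , -263.9,    0. ])), (array([225., 182.]), 0.65, array([ 273.9, -344.5,    0. ]))]
scene jar [([399.9, 235.6, 31.8, 39.3], 0.79)] [(array([272., 415.]), 0.67, array([472.8, 297.5,   0. ])), (array([291., 277.]), 0.56, array([550.1, -33.9,   0. ]))]
scene glue [([124.0, 255.3, 36.3, 64.2], 0.96)] []
scene trowel [] [(array([316., 481.]), 0.95, array([621.6, 420.9,   0. ])), (array([255., 183.]), 0.17, array([ 418.1, -299.1,    0. ]))]
scene scale [(array([290., 276.]), 0.96, array([548.1, -36.5,   0. ]))]
scene dial [(array([258., 254.]), 0.89, array([514., -89.,  68.]))]
scene zero_mark [(array([246., 256.]), 0.66, array([495.6, -85.6,  90. ])), (array([312., 148.]), 0.57, array([ 720.6, -259. ,   90. ]))]
scene needle_tip [(array([289., 276.]), 0.49, array([657.1, -17.6, 100. ])), (array([262., 302.]), 0.46, array(
[... 475 characters left out ...]
 358.]), 0.35, array([549.3, -95.4,   0. ]))]
top jar [([171.8, 239.8, 33.2, 34.2], 0.73)] [(array([260., 193.]), 0.88, array([457.1, 308.5,   0. ]))]
top glue [] [(array([174., 444.]), 0.63, array([ 620.8, -317. ,    0. ])), (array([211., 356.]), 0.39, array([545.2, -90.1,   0. ]))]
top trowel [([115.2, 146.2, 42.2, 111.1], 0.91)] [(array([200., 142.]), 0.93, array([616.2, 427.4,   0. ]))]
top scale []
top dial [(array([219., 361.]), 0.71, array([507.5, -89.4,  68. ]))]
top zero_mark [(array([210., 360.]), 0.73, array([523.7, -86.8,  90. ]))]
top needle_tip [(array([215., 355.]), 0.36, array([510.4, -73.8, 100. ]))]
top pan_top [(array([180., 306.]), 0.77, array([590.4,  27.6, 128. ]))]
1.4
```

View pics/scene0.png

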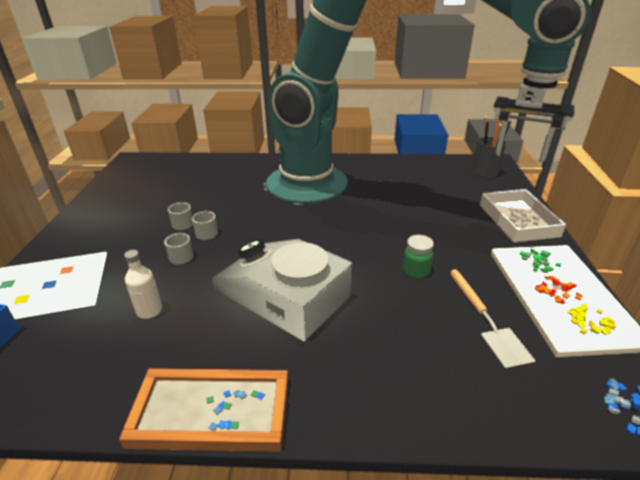

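View pics/top0.png

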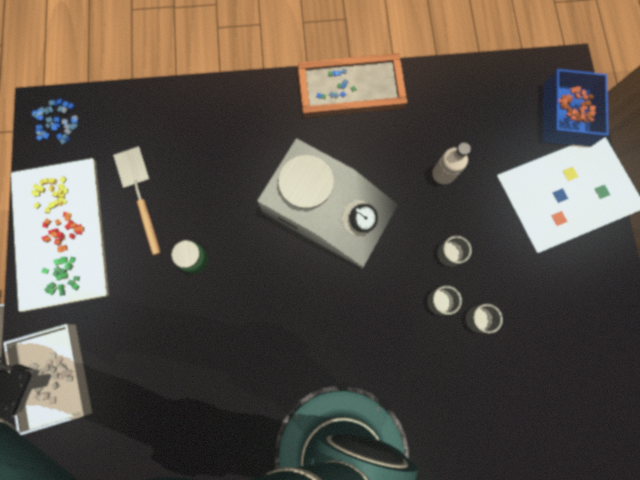

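The top view shows the scale with its pan at (306,181) and dial at (363,216). The glue is at (450,165) and the jar at (187,255).

Three things could be taken for the cup. Top pixels and distance from the base:
- (455,250): about 515 mm
- (445,300): about 407 mm
- (485,319): about 440 mm

The first is the farthest, so that's the one meant. I'll check it in one close crop and plan the approach.

```bash
cat >> h.py <<'E'
def plan(wps,st=None,pre=True):
    "wps: list of (n_rows, target pos, target R or None, hand); prints rows; shift in the axes before the row's turn if pre"
    st=st or r.sense(); p=np.array(st['tcp_pos']); Q=R.from_rotvec(st['orientation']); out=[]
    for n,P,T,hand in wps:
        P=p if P is None else np.array(P,float); T=Q if T is None else T
        w=(Q.inv()*T).as_rotvec()/n; d=(P-p)/n
        for i in range(n):
            Qn=Q*R.from_rotvec(w); s=(Q if pre else Qn).inv().apply(d)/1000
            out.append([*np.round(w,3),*np.round(s,4),hand]); Q=Qn
        p,Q=P,T
    for i in range(0,len(out),10): print('['+','.join('['+','.join('%g'%v for v in o)+']' for o in out[i:i+10])+']')
E
python3 - <<'E'
from h import *
im=cv2.imread('pics/top0.png'); cv2.imwrite('pics/topc.png',cv2.resize(im[130:350,250:520],None,fx=2.9,fy=2.7,interpolation=cv2.INTER_CUBIC))
st=r.sense(); Q=R.from_rotvec(st['orientation'])
print(np.round(Q.as_matrix(),2)); print(np.round(camera_model('wrist')['tool_from_camera'],2),camera_model('wrist')['fx'])
down=lambda a:R.from_matrix(np.array([[np.sin(a),np.cos(a),0],[-np.cos(a),np.sin(a),0],[0,0,-1]]))  # y along azimuth a
a0=np.arctan2(Q.as_matrix()[1,1],Q.as_matrix()[0,1]);print(a0)
plan([(8,[420,200,215],down(a0-.5),0),(12,[416,-302,215],down(a0-1.2),0)])
E
```

```text
[[-0.92  0.39  0.  ]
 [ 0.39  0.92  0.  ]
 [-0.    0.   -1.  ]]
[[  -0.     -0.96   -0.27   77.03]
 [   1.     -0.      0.      1.76]
 [  -0.     -0.27    0.96 -178.52]
 [   0.      0.      0.      1.  ]] 349.2481162799508
1.1700659450772908Traceback (most recent call last):
  File "<stdin>", line 7, in <module>
  File "<stdin>", line 5, in <lambda>
  File "scipy/spatial/transform/_rotation.pyx", line 1143, in scipy.spatial.transform._rotation.Rotation.from_matrix
ValueError: Non-positive determinant (left-handed or null coordinate frame) in rotation matrix 0: [[ 0.62103767  0.78378071  0.        ]
 [-0.78378071  0.62103767  0.        ]
 [ 0.          0.         -1.        ]].
```

View pics/topc.png

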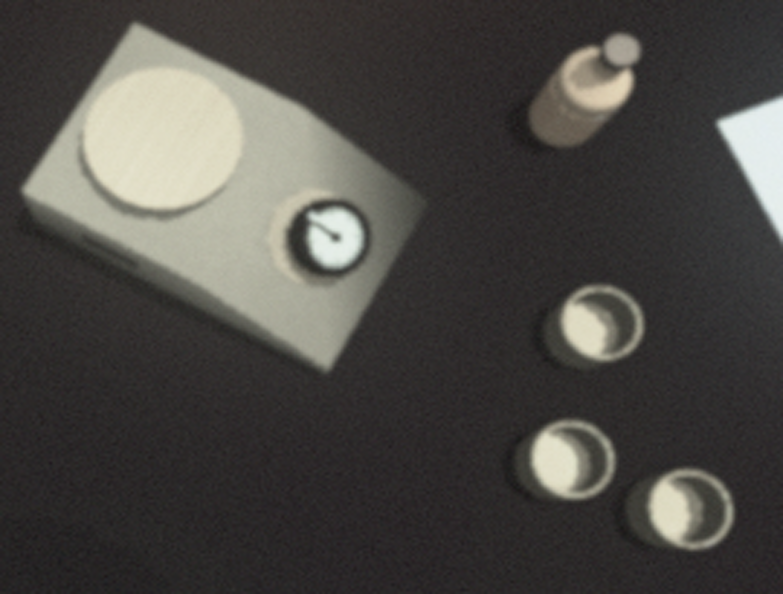

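The crop shows the target cup open and upright, with its rim centre at crop (602,323), which is top pixel (457.6,249.6). The bezel's zero mark lies at the needle's tip, up the slope.

```bash
cat >> h.py <<'E'
def down(a): return R.from_matrix(np.array([[-np.sin(a),np.cos(a),0],[np.cos(a),np.sin(a),0],[0,0,-1]]))  # tool y along azimuth a
E
python3 - <<'E'
from h import *
for p in [(457.6,249.6),(447,300.5),(487,318.5)]: P=atz('top',p,55); print(np.round(P),np.hypot(P[0],P[1]))
for p,z in [((306,181),128),((363.5,217),95)]: print(np.round(atz('top',p,z)))
a0=1.17
plan([(8,[420,200,215],down(a0-.5),0),(12,[408,-302,215],down(a0-1.2),0)])
E
```

```text
[ 421. -302.   55.] 517.6956701922975
[ 310. -261.   55.] 404.7999345620358
[ 263. -342.   55.] 431.87113016926025
[587.  28. 128.]
[505. -92.  95.]
[[0,-0,0.063,-0.0386,-0.0346,-0.0012,0],[0,-0,0.063,-0.0407,-0.0322,-0.0012,0],[0,-0,0.063,-0.0426,-0.0295,-0.0012,0],[0,-0,0.063,-0.0444,-0.0268,-0.0012,0],[0,-0,0.063,-0.046,-0.024,-0.0012,0],[0,-0,0.063,-0.0474,-0.0211,-0.0012,0],[0,-0,0.063,-0.0486,-0.0181,-0.0012,0],[0,-0,0.063,-0.0496,-0.015,-0.0012,0],[0,0,0.058,-0.0322,-0.0268,0,0],[0,0,0.058,-0.0337,-0.0248,0,0]]
[[0,0,0.058,-0.0351,-0.0228,0,0],[0,0,0.058,-0.0363,-0.0208,0,0],[0,0,0.058,-0.0375,-0.0186,0,0],[0,0,0.058,-0.0385,-0.0164,0,0],[0,0,0.058,-0.0394,-0.0141,0,0],[0,0,0.058,-0.0402,-0.0118,0,0],[0,0,0.058,-0.0408,-0.0094,0,0],[0,0,0.058,-0.0412,-0.007,0,0],[0,0,0.058,-0.0416,-0.0046,0,0],[0,0,0.058,-0.0418,-0.0022,0,0]]
```

>>> play_rows:
  plan:
    - [[0,0,0.063,-0.039,-0.035,-0.001,0],[0,0,0.063,-0.041,-0.032,-0.001,0],[0,0,0.063,-0.043,-0.03,-0.001,0],[0,0,0.063,-0.044,-0.027,-0.001,0],[0,0,0.063,-0.046,-0.024,-0.001,0],[0,0,0.063,-0.047,-0.021,-0.001,0],[0,0,0.063,-0.049,-0.018,-0.001,0],[0,0,0.063,-0.05,-0.015,-0.001,0],[0,0,0.058,-0.032,-0.027,0,0],[0,0,0.058,-0.034,-0.025,0,0]]

```text
time_s: 2.65
tcp_pos: [417.5, 112.9, 213.6]
orientation: [1.538, 2.739, 0.0]
ft_force: [1.4, 0.1, 0.1]
opening: 94.0
grasp_force: 0.0
```

>>> play_rows:
  plan:
    - [[0,0,0.058,-0.035,-0.023,0,0],[0,0,0.058,-0.036,-0.021,0,0],[0,0,0.058,-0.038,-0.019,0,0],[0,0,0.058,-0.039,-0.016,0,0],[0,0,0.058,-0.039,-0.014,0,0],[0,0,0.058,-0.04,-0.012,0,0],[0,0,0.058,-0.041,-0.009,0,0],[0,0,0.058,-0.041,-0.007,0,0],[0,0,0.058,-0.042,-0.005,0,0],[0,0,0.058,-0.042,-0.002,0,0]]

```text
time_s: 3.9
tcp_pos: [406.6, -306.1, 213.7]
orientation: [2.256, 2.186, 0.001]
ft_force: [-0.2, 0.3, -0.1]
opening: 94.0
grasp_force: 0.0
```

```bash
python3 - <<'E'
from h import *
s=r.sense(); print(s['time_s'],np.round(s['tcp_pos']),np.round(s['orientation'],2),np.round(s['joint_pos'],2))
save(snapshot('wrist'),'w1')
print([(np.round(x['rect']),x['confidence']) for x in recognise('wrist','cup')],[(np.round(x['at']),round(x['confidence'],2),np.round(atz('wrist',x['at'][::-1],0,s))) for x in pinpoint('wrist','cup')])
for P in [(421,-302,55),(421,-302,0)]: print(proj('wrist',P,s))
E
```

```text
3.9 [ 407. -306.  214.] [2.26 2.19 0.  ] [-0.1   0.26  0.8   1.91 -0.21  1.06  0.76]
[(array([298., 191.,  64.,  61.]), 0.97), (array([186., 156.,  69.,  64.]), 0.79), (array([152., 229.,  74.,  70.]), 0.75)] [(array([184., 228.]), 0.97, array([ 312., -264.,    0.])), (array([217., 328.]), 0.95, array([ 422., -305.,    0.])), (array([258., 198.]), 0.71, array([ 267., -348.,    0.]))]
[328.94500811 225.04644102]
[327.16684785 214.61440981]
```

View pics/w1.png

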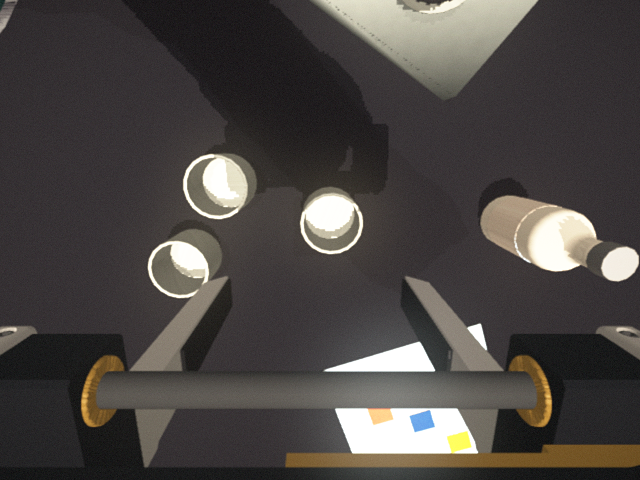

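The wrist view confirms the choice: the target's rim centre is at (332,223), between the finger lines, with the look-alikes at (216,186) and (180,266) and the glue at right.

```bash
python3 - <<'E'
from h import *
s=r.sense(); P=atz('wrist',(332,222.5),55,s); print(P)
Q=down(-.03)
plan([(5,[P[0],P[1],60],Q,0),(2,[P[0],P[1],15],None,0),(3,None,None,255)])
E
```

```text
[ 423.18793511 -300.0333519    55.        ]
[[-0,0,-0.001,0.0014,0.0034,0.0307,0],[-0,0,-0.001,0.0014,0.0034,0.0307,0],[-0,0,-0.001,0.0014,0.0034,0.0307,0],[-0,0,-0.001,0.0014,0.0034,0.0307,0],[-0,0,-0.001,0.0014,0.0034,0.0307,0],[0,0,0,0,0,0.0225,0],[0,0,0,0,0,0.0225,0],[0,0,0,0,0,0,255],[0,0,0,0,0,0,255],[0,0,0,0,0,0,255]]
```

>>> play_rows:
  plan:
    - [[0,0,0,0.0014,0.0034,0.031,0],[0,0,0,0.0014,0.0034,0.031,0],[0,0,0,0.0014,0.0034,0.031,0],[0,0,0,0.0014,0.0034,0.031,0],[0,0,0,0.0014,0.0034,0.031,0],[0,0,0,0,0,0.022,0],[0,0,0,0,0,0.022,0],[0,0,0,0,0,0,255],[0,0,0,0,0,0,255],[0,0,0,0,0,0,255]]

```text
time_s: 5.3
tcp_pos: [424.4, -298.3, 15.4]
orientation: [2.253, 2.188, 0.001]
ft_force: [-2.6, 0.3, 0.2]
opening: 67.7
grasp_force: 1.4
```

>>> play_rows:
  plan:
    - [[0,0,0,0,0,0,255],[0,0,0,0,0,0,255],[0,0,0,0,0,-0.015,255],[0,0,0,0,0,-0.035,255],[0,0,0,0,0,-0.04,255],[0,0,0,0,0,-0.04,255],[0,0,0,0,0,-0.03,255],[0,0,0,0,0,-0.02,255],[0,0,0,0,0,0,255],[0,0,0,0,0,0,255]]

```text
time_s: 6.55
tcp_pos: [423.5, -298.0, 194.0]
orientation: [-2.254, -2.187, 0.0]
ft_force: [-0.3, 0.8, -2.4]
opening: 62.8
grasp_force: 30.0
```

```bash
python3 - <<'E'
from h import *
s=r.sense(); print(s['time_s'],np.round(s['joint_pos'],2))
plan([(8,[540,-60,200],None,255),(2,None,None,255)])
E
```

```text
6.55 [-0.11  0.31  0.8   1.91 -0.26  1.03  0.77]
[[0,0,0,0.0302,0.0137,-0.0007,255],[0,0,0,0.0302,0.0137,-0.0007,255],[0,0,0,0.0302,0.0137,-0.0007,255],[0,0,0,0.0302,0.0137,-0.0007,255],[0,0,0,0.0302,0.0137,-0.0007,255],[0,0,0,0.0302,0.0137,-0.0007,255],[0,0,0,0.0302,0.0137,-0.0007,255],[0,0,0,0.0302,0.0137,-0.0007,255],[0,0,0,0,0,0,255],[0,0,0,0,0,0,255]]
```

>>> play_rows:
  plan:
    - [[0,0,0,0.029,0.017,0,255],[0,0,0,0.029,0.017,0,255],[0,0,0,0.029,0.017,0,255],[0,0,0,0.029,0.017,0,255],[0,0,0,0.029,0.017,0,255],[0,0,0,0.029,0.017,0,255],[0,0,0,0.029,0.017,0,255],[0,0,0,0.029,0.017,0,255],[0,0,0,0,0,0,255],[0,0,0,0,0,0,255]]

```text
time_s: 7.8
tcp_pos: [566.0, -71.2, 193.7]
orientation: [-2.255, -2.187, 0.002]
ft_force: [-0.3, -1.9, -2.0]
opening: 62.6
grasp_force: 30.0
```

```bash
python3 - <<'E'
from h import *
s=r.sense(); print(s['time_s'],np.round(s['tcp_pos']),np.round(s['joint_pos'],2),s['opening'])
save(snapshot('wrist'),'w2')
print([(np.round(x['at']),round(x['confidence'],2),np.round(atz('wrist',x['at'][::-1],128,s))) for x in pinpoint('wrist','pan_top')])
print([(np.round(x['rect']),x['confidence']) for x in recognise('wrist','pan_top')])
print(proj('wrist',(587,28,128),s))
E
```

```text
7.8 [566. -71. 194.] [-0.47  0.4   0.69  1.78 -0.29  1.06  0.29] 62.56083656223783
[(array([114., 342.]), 0.7, array([588.,  28., 128.]))]
[(array([254.,  11., 179., 198.]), 0.86)]
[341.35246925 113.95817949]
```

View pics/w2.png

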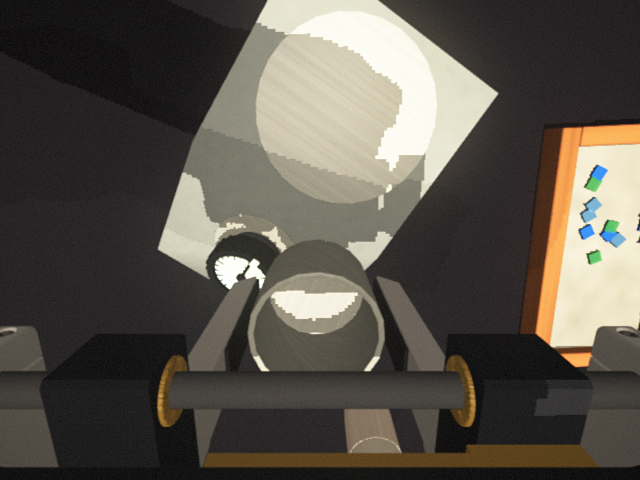

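The wrist view shows the cup held upright, its rim spanning columns 249-384. The pan is bounded by columns 256-437 and rows 11-203, and the bezel is at (243,270).

```bash
python3 - <<'E'
from h import *
s=r.sense(); E=[atz('wrist',p,128,s) for p in [(256,107),(437,107),(348,11),(346,203)]]
print(np.round(E)); C=np.array([(E[0][0]+E[1][0])/2,(E[2][1]+E[3][1])/2,128]); print(C)
c=[atz('wrist',p,s['tcp_pos'][2]+39.5,s) for p in [(249,328),(384,328),(317,273)]]; print(np.round(c,1))
print(np.round(atz('wrist',(497,93),100,s)),np.round(atz('wrist',(158,249),33,s)))
P=[587.5,28.5]
plan([(4,[*P,194],None,255),(2,[*P,154],None,255),(2,[*P,145],None,255),(2,None,None,255)])
E
```

```text
[[531.  34. 128.]
 [650.  30. 128.]
 [592.  87. 128.]
 [590. -31. 128.]]
[590.86579951  27.98854659 128.        ]
[[537.9 -68.8 233.8]
 [597.7 -70.7 233.8]
 [568.8 -43.9 233.8]]
[702.  41. 100.] [407. -87.  33.]
[[0,0,0,0.0251,0.0045,0.0001,255],[0,0,0,0.0251,0.0045,0.0001,255],[0,0,0,0.0251,0.0045,0.0001,255],[0,0,0,0.0251,0.0045,0.0001,255],[0,0,0,0,0,0.02,255],[0,0,0,0,0,0.02,255],[0,0,0,0,0,0.0045,255],[0,0,0,0,0,0.0045,255],[0,0,0,0,0,0,255],[0,0,0,0,0,0,255]]
```

>>> play_rows:
  plan:
    - [[0,0,0,0.026,0.005,0,255],[0,0,0,0.026,0.005,0,255],[0,0,0,0.026,0.005,0,255],[0,0,0,0.0255,0.0048,0,255],[0,0,0,0,0,0.02,255],[0,0,0,0,0,0.018,255],[0,0,0,0,0,0.007,255],[0,0,0,0,0,0.004,255],[0,0,0,0,0,0.003,255],[0,0,0,0,0,0,255]]

```text
time_s: 9.2
tcp_pos: [589.7, 32.2, 142.7]
orientation: [2.255, 2.188, 0.0]
ft_force: [0.9, -0.4, -2.7]
opening: 62.5
grasp_force: 30.0
```

>>> play_rows:
  plan:
    - [[0,0,0,0,0,0.0015,255],[0,0,0,0,0,0.0015,255],[0,0,0,0,0,0,255],[0,0,0,0,0,0,100],[0,0,0,0,0,0,0],[0,0,0,0,0,0,0],[0,0,0,0,0,0,0],[0,0,0,0,0,-0.02,0],[0,0,0,0,0,-0.035,0],[0,0,0,0,0,-0.035,0]]

```text
time_s: 10.45
tcp_pos: [589.7, 32.1, 231.9]
orientation: [2.254, 2.187, 0.001]
ft_force: [0.3, 0.5, 0.2]
opening: 94.4
grasp_force: 0.0
```

```bash
python3 - <<'E'
from h import *
s=r.sense(); print(s['time_s'],np.round(s['tcp_pos']),np.round(s['joint_pos'],2),s['opening'])
a=np.radians(28); yaw=np.radians(55.7); c,sn=np.cos(yaw),np.sin(yaw); pan=np.array([590,28,0])
O=pan-75*np.array([c,sn,0]); Rs=np.array([[c,-sn,0],[sn,c,0],[0,0,1]])
D=O+Rs@[-60,0,68]; u=Rs@[np.cos(a),0,np.sin(a)]; n=Rs@[-np.sin(a),0,np.cos(a)]
print(O,D,n)
# hover: back off along n, tool z=-n; y tool choices
import math
for ang in [0,30,60,90,120,150]:
    l=np.cross(n,u); y=np.cos(np.radians(ang))*u+np.sin(np.radians(ang))*l; z=-n; x=np.cross(y,z)
    T=R.from_matrix(np.array([x,y,z]).T); Q=R.from_rotvec(s['orientation']); w=(Q.inv()*T).as_rotvec(); print(ang,np.round(w,2),np.linalg.norm(w))
E
```

```text
10.45 [590.  32. 232.] [-0.63  0.39  0.68  1.69 -0.27  1.15  0.09] 94.39406617050457
[547.73554633 -33.95737209   0.        ] [513.92398339 -83.52326976  68.        ] [-0.26455945 -0.38782966  0.88294759]
0 [-0.45  0.25 -0.98] 1.1058007056917667
30 [-0.52  0.13 -1.49] 1.5870179761952143
60 [-0.58 -0.01 -2.  ] 2.0853858385898008
90 [-0.63 -0.18 -2.51] 2.5904348723173567
120 [-0.64 -0.39 -3.01] 3.098052052005331
150 [0.46 0.48 2.59] 2.677333790873557
```

```bash
cat >> h.py <<'E'
def scale(pan=(590,28),yawd=55.7):
    a=np.radians(28); yaw=np.radians(yawd); c,sn=np.cos(yaw),np.sin(yaw)
    O=np.array([*pan,0])-75*np.array([c,sn,0]); Rs=np.array([[c,-sn,0],[sn,c,0],[0,0,1]])
    return O+Rs@[-60,0,68],Rs@[np.cos(a),0,np.sin(a)],Rs@[-np.sin(a),0,np.cos(a)]
def dialR(u,n,ang):
    ang=np.radians(ang); y=np.cos(ang)*u+np.sin(ang)*np.cross(n,u); z=-n
    return R.from_matrix(np.array([np.cross(y,z),y,z]).T)
E
python3 - <<'E'
from h import *
D,u,n=scale(); T=dialR(u,n,-28)
plan([(7,D+140*n,T,0),(3,D+85*n,None,0)])
E
```

```text
[[-0.052,0.048,-0.072,-0.0248,-0.0154,0.0057,0],[-0.052,0.048,-0.072,-0.0238,-0.0174,0.0037,0],[-0.052,0.048,-0.072,-0.0226,-0.0192,0.0017,0],[-0.052,0.048,-0.072,-0.0212,-0.0208,-0.0004,0],[-0.052,0.048,-0.072,-0.0196,-0.0222,-0.0025,0],[-0.052,0.048,-0.072,-0.0178,-0.0233,-0.0046,0],[-0.052,0.048,-0.072,-0.0158,-0.0243,-0.0066,0],[0,0,0,-0,0,0.0183,0],[0,0,0,-0,0,0.0183,0],[0,0,0,-0,0,0.0183,0]]
```

>>> play_rows:
  plan:
    - [[-0.052,0.048,-0.072,-0.025,-0.0155,0.006,0],[-0.052,0.048,-0.072,-0.024,-0.0175,0.004,0],[-0.052,0.048,-0.072,-0.0225,-0.019,0.002,0],[-0.052,0.048,-0.072,-0.021,-0.021,0,0],[-0.052,0.048,-0.072,-0.0195,-0.022,-0.0025,0],[-0.052,0.048,-0.072,-0.018,-0.0235,-0.0045,0],[-0.052,0.048,-0.072,-0.016,-0.0245,-0.0065,0],[0,0,0,0,0,0.018,0],[0,0,0,0,0,0.018,0],[0,0,0,0,0,0.018,0]]

```text
time_s: 11.7
tcp_pos: [491.8, -115.3, 139.3]
orientation: [1.56, 2.589, 0.755]
ft_force: [0.6, -0.3, -0.4]
opening: 94.1
grasp_force: 0.0
```

```bash
python3 - <<'E'
from h import *
s=r.sense(); print(s['time_s'],np.round(s['tcp_pos'],1),np.round(s['joint_pos'],2),s['opening'])
D,u,n=scale(); Q=R.from_rotvec(s['orientation']); print('target',D+85*n,'z err',np.round(Q.as_matrix()[:,2]+n,3))
im=snapshot('wrist'); save(im,'w3full'); 
c=proj('wrist',D+36*n,s); print('bezel face exp',c)
for t in ['zero_mark','needle_tip','dial']: print(t,[(np.round(x['at'],1),round(x['confidence'],2)) for x in pinpoint('wrist',t)])
print([(np.round(x['rect']),x['confidence']) for x in recognise('wrist','bezel')])
x,y=int(c[0]),int(c[1]); cr=im[max(0,y-110):y+110,max(0,x-140):x+140]; print(max(0,y-110),max(0,x-140),cr.shape)
save(cv2.resize(cr,None,fx=2.5,fy=2.5,interpolation=cv2.INTER_CUBIC),'w3')
E
```

```text
11.7 [ 491.8 -115.3  139.3] [-0.01  0.33  0.57  2.09 -0.87  0.95  1.61] 94.13822046728508
target [ 491.43642973 -116.48879063  143.05054539] z err [-0.     0.002  0.001]
bezel face exp [315.00192463 266.71083954]
zero_mark [(array([250.4, 350.3]), 0.71)]
needle_tip [(array([287.8, 343.1]), 0.74)]
dial [(array([282.7, 344.5]), 0.42)]
[(array([269., 214.,  93.,  92.]), 0.95)]
156 175 (220, 280, 3)
```

View pics/w3.png

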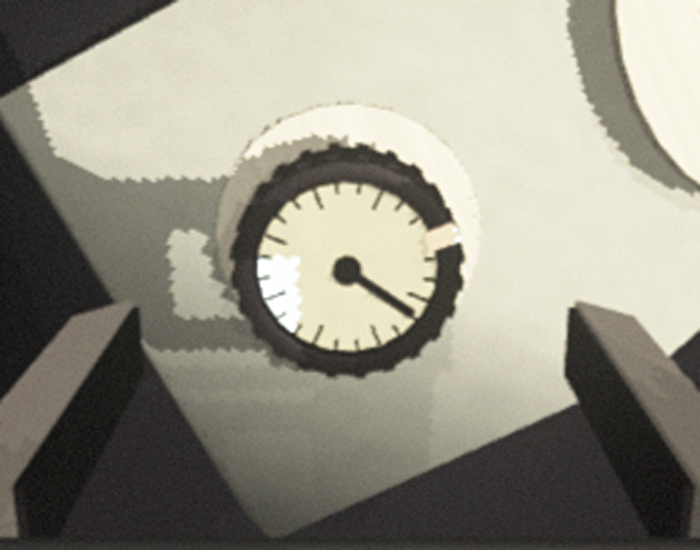

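The crop shows the needle hub at (347,269) and its tip at (413,315). The zero mark is at (442,236), and the bezel outline spans 232-463 across with its lower edge at row 377.

```bash
cat > m.py <<'E'
from h import *
def onplane(px,h,D,n,s):
    o,d=ray('wrist',px,s); return o+d*(((D+h*n-o)@n)/(d@n))
def ang(P,C,u,n):  # clockwise facing, 0 = up slope
    v=P-C; l=np.cross(n,u); return np.arctan2(-(v@l),v@u)
E
python3 - <<'E'
from m import *
s=r.sense(); D,u,n=scale(); f=lambda p:(175+p[0]/2.5,156+p[1]/2.5)
M=R.from_rotvec(s['orientation']).as_matrix()
loc=lambda P: np.round(M.T@(P-D),1)  # tool axes, from dial pt
L=onplane(f((232,265)),37,D,n,s);Rr=onplane(f((463,265)),37,D,n,s);B=onplane(f((348,377)),37,D,n,s)
print('left,right,bottom',loc(L),loc(Rr),loc(B),'tcp',loc(np.array(s['tcp_pos'])))
for h in (26,30,34): H=onplane(f((347,269)),h,D,n,s);Tp=onplane(f((413,315)),h,D,n,s); print(h,loc(H),loc(Tp),'needle',ang(Tp,H,u,n),np.linalg.norm(Tp-H))
Z=onplane(f((442,236)),36,D,n,s); print('zero',loc(Z))
E
```

```text
left,right,bottom [  2.5 -32.5 -37. ] [  2.4  29.7 -37. ] [-30.5  -1.3 -37. ] tcp [ -0.7  -1.4 -82.6]
26 [ -2.5  -1.6 -26. ] [-16.4  17.4 -26. ] needle 1.1221425782025078 23.52117895561417
30 [ -1.1  -1.6 -30. ] [-14.8  17.1 -30. ] needle 1.1221425782025085 23.11983238818436
34 [  0.3  -1.5 -34. ] [-13.2  16.8 -34. ] needle 1.1221425782025085 22.718485820754616
zero [ 10.3  24.  -36. ]
```

>>> play_rows:
  plan:
    - [[0,0,0,0.001,0,0.018,0],[0,0,0,0,0,0.018,0],[0,0,0,0,0,0.018,0],[0,0,0,0,0,0.014,0],[0,0,0,0,0,0.006,0],[0,0,0,0,0,0,0],[0,0,0,0,0,0,255],[0,0,0,0,0,0,255],[0,0,0,0,0,0,255],[0,0,0,0,0,0,255]]

```text
time_s: 13.2
tcp_pos: [509.6, -87.7, 74.7]
orientation: [1.563, 2.587, 0.754]
ft_force: [-5.2, -2.4, 0.8]
opening: 61.4
grasp_force: 30.0
```

```bash
python3 - <<'E'
from m import *
s=r.sense(); D,u,n=scale(); M=R.from_rotvec(s['orientation']).as_matrix()
print(s['time_s'],M.T@(np.array(s['tcp_pos'])-D),np.round(s['joint_pos'],2),s['opening'],s['grasp_force'],s['ft_force'],s['torque'])
E
```

```text
13.2 [ 0.11176104 -2.33046375 -8.70524314] [-0.    0.45  0.49  2.12 -1.02  0.84  1.72] 61.35049314495473 30.000440776348114 [-5.16113798 -2.40968745  0.81797429] [-0.87319276  1.40832497  0.41400509]
```

>>> play_rows:
  plan:
    - [[0,0,0.08,0,0,0,255],[0,0,0.12,0,0,0,255],[0,0,0.12,0,0,0,255],[0,0,0.12,0,0,0,255],[0,0,0.12,0,0,0,255],[0,0,0.12,0,0,0,255],[0,0,0.12,0,0,0,255],[0,0,0.12,0,0,0,255],[0,0,0.08,0,0,0,255],[0,0,0,0,0,0,255]]

```text
time_s: 14.45
tcp_pos: [508.8, -87.7, 74.5]
orientation: [-2.472, -1.437, -0.643]
ft_force: [-12.6, -3.2, 5.5]
opening: 61.5
grasp_force: 30.0
```

```bash
python3 - <<'E'
from m import *
s=r.sense(); D,u,n=scale(); M=R.from_rotvec(s['orientation']).as_matrix()
print(s['time_s'],M.T@(np.array(s['tcp_pos'])-D),np.round(s['joint_pos'],2),s['opening'],np.round(s['ft_force'],1))
im=snapshot('wrist'); c=proj('wrist',D+36*n,s); print(c)
for t in ['zero_mark','needle_tip']: print(t,[(np.round(x['at'],1),round(x['confidence'],2)) for x in pinpoint('wrist',t)])
x,y=int(c[0]),int(c[1]); y0,x0=y-80,x-100; print(y0,x0); save(cv2.resize(im[y0:y+80,x0:x+100],None,fx=3.5,fy=3.5,interpolation=cv2.INTER_CUBIC),'w4')
E
```

```text
14.45 [-2.38556248 -2.13475754 -8.67490331] [-0.12  0.49  0.65  2.13 -1.09  0.9   0.77] 61.503340289954636 [-12.6  -3.2   5.5]
[319.55539328 314.51863403]
zero_mark [(array([295.2, 368. ]), 0.9)]
needle_tip [(array([293. , 368.7]), 0.64)]
234 219
```

View pics/w4.png

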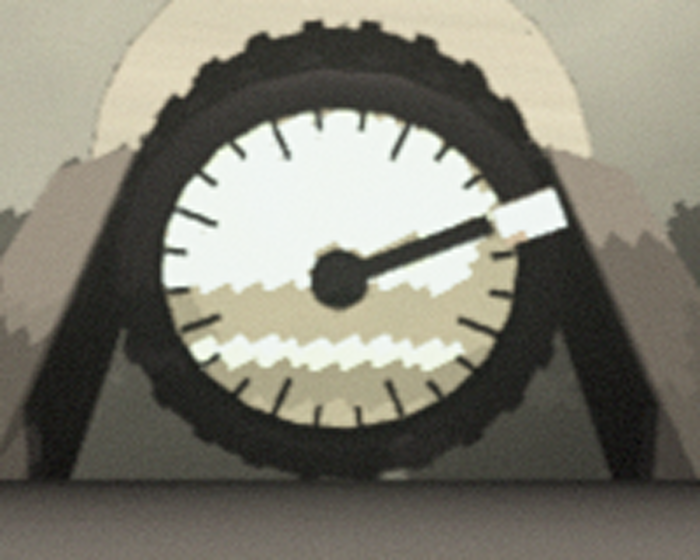

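The crop shows the needle running from its hub (340,278) to its end (490,228). The zero mark is centred at (529,214), close to the needle's line, so I'll work out the remaining angle with parallax taken out.

```bash
python3 - <<'E'
from m import *
s=r.sense(); D,u,n=scale(); f=lambda p:(219+p[0]/3.5,234+p[1]/3.5)
M=R.from_rotvec(s['orientation']).as_matrix(); l=np.cross(n,u)
loc=lambda P: np.round([(P-D)@u,(P-D)@l],2)
for h in (28,31,34): H=onplane(f((340,278)),h,D,n,s);Tp=onplane(f((490,228)),h,D,n,s); print(h,loc(H),'len',np.linalg.norm(Tp-H),'needle',ang(Tp,H,u,n))
W=[onplane(f(p),h2,D,n,s) for h2 in (30,) for p in [(162,268),(519,268),(342,108),(342,428)]]; print('white face',[loc(w) for w in W],loc(sum(W)/4))
Z=onplane(f((529,214)),36,D,n,s); Zi=onplane(f((498,224)),36.5,D,n,s);Zo=onplane(f((562,204)),36.5,D,n,s)
print('bar dir',ang(Zo,Zi,u,n),np.linalg.norm(Zo-Zi))
lp=lambda a,b:D+a*u+b*l
for h in (28,31,34):
  H=onplane(f((340,278)),h,D,n,s); C=H+(36-h)*n; print(h,'zero',ang(Z,C,u,n),np.linalg.norm(Z-C))
E
```

```text
28 [-3.58  1.35] len 22.46620474398083 needle 1.1378829976289226
31 [-2.07  1.47] len 22.040803584468037 needle 1.137882997628924
34 [-0.56  1.59] len 21.61540242495543 needle 1.1378829976289229
white face [array([-3.08, 26.43]), array([  1.02, -23.45]), array([22.58,  3.21]), array([-26.47,  -0.82])] [-1.49  1.34]
bar dir 1.1585415950630966 8.848337092049446
28 zero 0.9997626079402804 28.504063956103447
31 zero 1.0477539103405904 27.82291243302912
34 zero 1.0980314030015121 27.208961913766828
```

>>> play_rows:
  plan:
    - [[0,0,0,0,0,0,0],[0,0,0,0,0,0,0],[0,0,0,0,0,0,0],[0,0,0,0,0,-0.015,0],[0,0,0,0,0,-0.02,0],[0,0,0,-0.019,0,-0.02,0],[0,0,0,-0.019,0,-0.02,0],[0,0,0,-0.019,0,0,0],[0,0,0,-0.019,0,0,0],[0,0,0,0,0,0,0]]

```text
time_s: 15.85
tcp_pos: [456.4, -177.3, 105.0]
orientation: [-2.475, -1.436, -0.644]
ft_force: [1.1, -0.2, -0.3]
opening: 94.2
grasp_force: 0.0
```

```bash
python3 - <<'E'
from m import *
s=r.sense(); D,u,n=scale(); M=R.from_rotvec(s['orientation']).as_matrix()
print(s['time_s'],M.T@(np.array(s['tcp_pos'])-D),M.T@n,np.round(s['joint_pos'],2))
im=snapshot('wrist'); save(im,'w5full'); c=proj('wrist',D+36*n,s); print(c)
for t in ['zero_mark','needle_tip']: print(t,[(np.round(x['at'],1),round(x['confidence'],2)) for x in pinpoint('wrist',t)])
x,y=int(c[0]),int(c[1]); y0,x0=max(0,y-70),x-90; print(y0,x0); save(cv2.resize(im[y0:y+70,x0:x+90],None,fx=4,fy=4,interpolation=cv2.INTER_CUBIC),'w5')
E
```

```text
15.85 [-79.81905884  -0.93640576 -84.30398539] [ 2.72723025e-04  5.44282293e-04 -9.99999815e-01] [ 0.02  0.45  0.74  2.1  -0.96  1.03  0.86]
[316.81097111 145.33395573]
zero_mark [(array([129. , 354.4]), 0.64)]
needle_tip [(array([129.3, 353.3]), 0.75)]
75 226
```

View pics/w5.png

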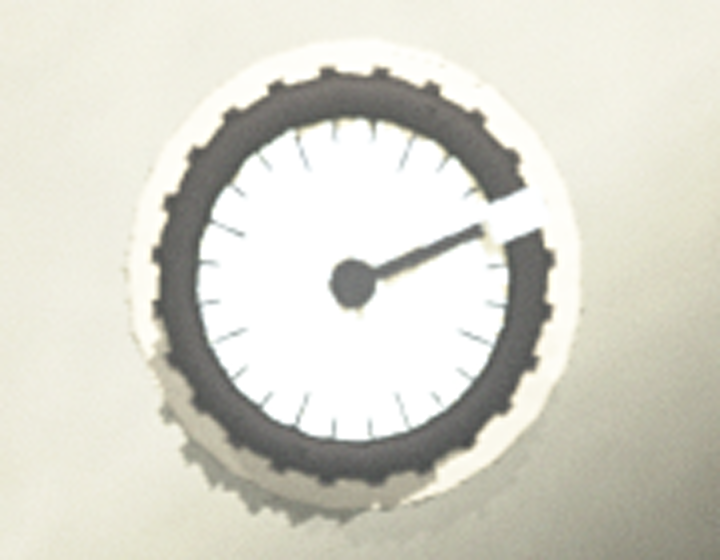

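On-axis view: hub (353,284), needle end (482,230), zero bar about (493,226) to (545,211). The two look nearly in line, so I'll measure with the image rectified.

```bash
python3 - <<'E'
from m import *
s=r.sense(); D,u,n=scale(); l=np.cross(n,u); im=cv2.imread('pics/w5full.png')
def rect(h,D0):  # 10 px/mm, up slope = up, right = -l
    pts=[D0+h*n+a*u+b*l for a,b in [(40,40),(40,-40),(-40,-40),(-40,40)]]
    src=np.float32([proj('wrist',p,s) for p in pts]); dst=np.float32([[0,0],[800,0],[800,800],[0,800]])
    return cv2.warpPerspective(im,cv2.getPerspectiveTransform(src,dst),(800,800),flags=cv2.INTER_CUBIC)
W=rect(36,D); g=cv2.cvtColor(W,cv2.COLOR_BGR2GRAY)
dark=(g<150).astype(np.uint8); cs,_=cv2.findContours(dark,cv2.RETR_CCOMP,cv2.CHAIN_APPROX_NONE)
for c in cs:
    if cv2.contourArea(c)>1500:
        e=cv2.fitEllipse(c); print('ell',np.round(e[0],1),np.round(e[1],1),cv2.contourArea(c),cv2.boundingRect(c))
f=lambda p:(226+p[0]/4,75+p[1]/4)
for k,h,p in [('hub',36,(353,284)),('ntip',36,(482,230)),('zi',36,(493,226)),('zo',36,(545,211)),('z',36,(517,216))]:
    P=onplane(f(p),h,D,n,s)-D; print(k,400-10*(P@l),400-10*(P@u))
cv2.imwrite('pics/w5r.png',W[50:650,0:800])
E
```

```text
ell [321.5 724.3] [ 54. 175.] 3661.0 (223, 697, 206, 63)
ell [441.4 345.9] [ 71.  234.8] 6379.0 (344, 276, 229, 139)
ell [377.4 382. ] [572.6 580. ] 105927.5 (67, 67, 624, 632)
hub 381.6818426327423 381.44148957237473
ntip 573.2112942892988 285.209293428729
zi 589.4663552295603 277.9722043812975
zo 666.6616268584244 249.56581375303148
z 624.642385622714 260.36808193473547
```

View pics/w5r.png

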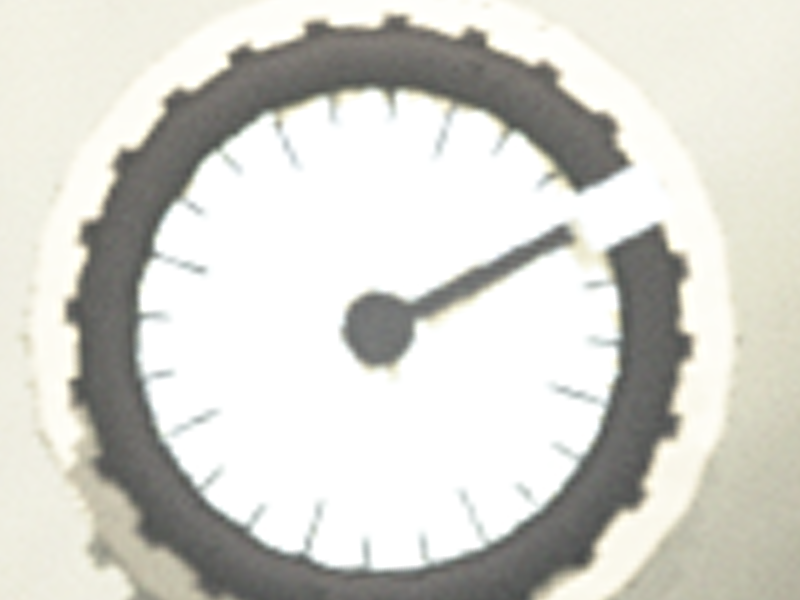

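The rectified view shows the bezel's centre at (378,332), the needle at 26.1° and the zero bar at about 26.5°, so they agree to within a degree. Last check is where the cup stands on the pan.

```bash
python3 - <<'E'
from m import *
s=r.sense(); a=snapshot('top'); b=snapshot('scene')
A=cv2.resize(a[130:260,240:390],(400,347),interpolation=cv2.INTER_CUBIC); B=cv2.resize(b[180:310,230:380],(400,347),interpolation=cv2.INTER_CUBIC)
save(np.hstack([A,B]),'fin'); q=proj('top',(590,28,178.5)); e=proj('scene',(590,28,123.5)); k=400/150
print('exp rim top crop',(q-[240,130])*k,'exp base scene crop',(e-[230,180])*k+[400,0], 'rim',(proj('scene',(590,28,178.5))-[230,180])*k+[400,0])
for c in ('top','scene'): print([(np.round(x['at']),round(x['confidence'],2),np.round(atz(c,x['at'][::-1],123.5))) for x in pinpoint(c,'cup')])
E
```

```text
exp rim top crop [174.88061179 111.12915666] exp base scene crop [587.2497948  213.35833985] rim [584.55772057 156.4487009 ]
[(array([182., 305.]), 0.87, array([586.,  31., 124.]))]
[(array([259., 300.]), 0.92, array([585.,  28., 124.])), (array([232., 206.]), 0.62, array([ 491., -199.,  124.])), (array([223., 182.]), 0.52, array([ 451., -267.,  124.]))]
```

View pics/fin.png

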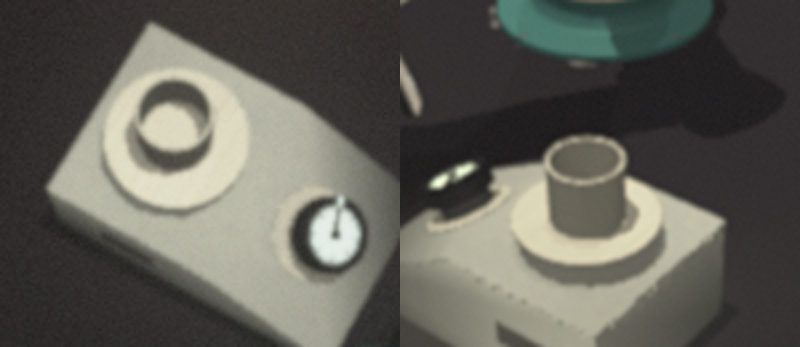

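The cup stands upright in the middle of the pan (rim at (174,113) in the left crop, where a centred cup should be, within a pixel), and the needle points at the zero mark. I'm handing it in.

```bash
python3 -c "
from bench import r
print(r.close_job())"
```

```text
the job is handed in; nothing more can be done
None
```

The cup stands upright in the middle of the pan, the bezel's zero mark is within about 1° of the needle's tip, and the job was handed in at about 16 s of the 46 s allowed.

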